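# Push the slide case home between fresh rails

## Robot

A 6-joint arm with a two-finger parallel gripper is mounted at the origin on a cart in front of the work surface, level with it; the furniture and walls round the work are solid. World frame = base frame: x ahead of the robot, y to its left, z up, the work surface at z = 0. Lengths are in m, angles in rad, forces in N, time in s.
With the tool pointing down it reaches from about 0.325 to 1 m from the base axis. Payload 5.1 kg.
Tool frame: the origin (TCP) lies midway between the tips of the shut fingers; the grasp point (between the pads) lies arm.grip_depth behind it (arm.grip_depth is the distance from the TCP to the grasp point, in m); z points along the fingers, y is the line along which they close (so a half turn about z gives the same grasp; the last joint's range is limited). The gripper opens to 85 mm and grips with 20 to 120 N. Pads are 22 mm wide; open, the fingers measure 114 mm over their backs; the gripper's body (76 mm by 85 mm) begins 54 mm behind the grasp point. The pads swing forward as they close: fully open they stand 13 mm farther back than shut.
Start: joints at [-1.184, 0.124, 1.65, -0, 1.367, -0.083], TCP at [0.294, -0.58, 0.231] pointing down, gripper open.
Joint ranges: [-2.61, 2.61], [-1.02, 2.33], [0.03, 2.71], [-1.35, 4.49], [0.32, 2.68], [-2.91, 2.91]. Speed limits (rad/s): [2.57, 2.57, 3.14, 3.14, 3.14, 3.14].

## Interface

Orientations are given as a rotation vector (axis times angle).
In Python, from bench import arm, viewer gives the robot as it stands. The module is installed in compiled form; this text tells all that it offers.
- The arm moves only by the tool jog_arm, never from a script. Its arguments are lists of equal length, an entry for each row: "fingers": the finger opening in m, from 0 to 0.0854; "offset": the shift along the tool's x, y, z in m, a list of three; "yaw": the turn about the tool's z in rad. A call has 1 to 5 rows; each row shifts and turns the commanded pose from where the row before left it, along the tool's axes as they then stand; what a row does not reach is not made up. A row lasts 1/12 s, in which the tool goes at most 41.7 mm and 7.16 degrees, less where a joint would pass 70% of its speed; a pose out of reach is approached as far as the arm can. A call is refused whole if a number of a shift passes 0.0417 or a number of a turn 0.125, either way. A call with a gripper value outside its range is refused whole. The fingers move at their own pace and stop on an object; "grip_force" is the grip in N (left out, the last holds). Time passes only in rows, so rows that do not move let the fingers close. It gives the time, the measured TCP pose, the force, the opening and the grip force at its end, in the units of the state.
- arm.state(): the state, without advancing time (a new reading comes with each control period).
- viewer.read_camera(name): name is "scene" or "top" or "wrist"; returns the picture (384x512x3 uint8, red, green, blue); there is no depth.
- viewer.camera_params(name): a dict with "vfov" (degrees; the focal length in pixels is half the picture's height over the tangent of half this angle, whatever the lens; pixels are square), "cx", "cy" (the principal point, pixels), "cam_to_world" (4x4, takes a point from camera to world coordinates). Camera axes: x right, y down, z forward; pixel columns grow to the right and rows downward; lengths in m; the calibration is good to about 2 mm. A picture is of the moment at which its call begins: read the wrist's pose just before it. camera_params takes no time and is no camera call; for the wrist camera it gives the pose at the moment of the call.
- arm.sign_off(): hands the job in; it is judged then, once.
The state is a dict: "t": time; "joint_pos": joint angles; "joint_vel": joint speeds; "tau": joint torques, N m; "tcp_pos": TCP position; "orientation": TCP orientation; "ft_force": force on the tool from outside, world axes, zero at the start; "moment": the same for the moment, N m; "grip_width": opening from 0.0 (shut) to 1.0 (fully open); "gripper_force": force on a finger pad.
Only numpy, scipy, OpenCV 4.12 (cv2) and the standard library are available. Lean on these libraries where they do the work, as an engineer would, in place of code of your own. Each camera call takes 0.05 s, during which the arm holds its last target. There are 200 camera calls.

## Task

Put the blue microscope-slide case away in its storage bay: straighten it up in front of the lane and push it lengthwise down between the two guide rails until its leading end rests squarely against the stop at the end of the lane. The rails have only just been glued down, so neither the case nor the robot may touch either rail at any time. Only push the case, never lift or tip it, and leave the objective case, the eyepiece and the petri dish where they stand.

Things in the scene. Friction and masses are not known exactly. Their poses are not given: they have to be found in the camera images.
- slide_case: Loose closed flat blue slide box, lid fixed, about 0.24 kg. 88 mm along its x, 164 along its y, 34 high (lip and hinges on the long sides show 5 mm more, not solid). Origin: centre of the underside, z up. Starts before the lane, its y axis roughly down the lane, leading end 12 to 55 mm short of the mouth, up to 25 mm off to a side and 0.25 rad askew. A fixed mains lead lies 40 mm or more behind it.
- bay: Fixed aluminium bay: two parallel rails and a rigid 28 mm high stop across the end. Origin on the worktop at the middle of the open mouth; x points down the lane (roughly to the robot's right), y across it (away from the robot), z up. Lane floor is the worktop; 120 mm clear width (y -60 to 60 mm), stop face at x = 170 mm. The stop may be touched. Case home: its centre at x = 88 mm, y = 0.
- rail_near: The guide rail on the robot's side of the lane, fixed: 18 mm high, 12 mm thick, y from -72 to -60 mm in the bay's frame, x from 0 to 170 mm, with a rounded front end. Its origin and axes are those of the bay. Must not be touched.
- rail_far: The guide rail on the side away from the robot, same make: y from +60 to +72 mm in the bay's frame. Its origin and axes are those of the bay. Must not be touched.
- objective_case: Bystander, loose: small white tub with a black screw cap, 33 mm diameter, 49 mm high, standing beside the bay on the robot's side. Origin at the centre of its underside.
- eyepiece: Bystander, loose: black microscope eyepiece standing upright, 30 mm diameter, 42 mm high, on the robot's side of the bay, beside the mouth. Origin at the centre of its underside.
- petri_dish: Bystander, loose: flat clear dish with a lid, 61 mm diameter, 15 mm high, lying beside the bay on the robot's side, near the mouth. Origin at the centre of its underside.
There are look-alikes about, which are no part of the job. What is meant by the slide_case is not turquoise, and is the larger of those in its own colour.

How it is judged:
By the outcome, as a careful person would: the job done as asked, in the order asked, and still so for the second after the job is handed in, with the robot touching nothing.
It also fails if it takes over 54 s, if anything falls off the work surface, if the arm or the gripper's body presses on something with over 40 N, if the wrist force passes 120 N, or if a joint passes its speed limit or range.

## Working session

There is one attempt and no reset: what is moved stays moved. The work goes in short steps, Python scripts to look and compute and a tool call to move; the robot and the scene stay as the last step left them, time stands still between calls to the robot, and variables do not carry over. Pictures are saved under pics/ and viewed, at most 10 in all, crops included, and the job is handed in when it is done.

Besides the shell and the picture viewer there is one more tool, called after ">>>" by a JSON object that holds its "api" and its "payload". jog_arm: Moves the arm, as the interface text tells. Its arguments: {"type":"object","properties":{"fingers":{"type":"array"},"offset":{"type":"array"},"yaw":{"type":"array"},"grip_force":{"type":"number"}},"required":["fingers","offset","yaw"]}

```bash
mkdir -p pics; cat > h.py <<'E'
import numpy as np,cv2
from bench import arm,viewer
def snap(n,f):
    p=viewer.camera_params(n);im=viewer.read_camera(n);cv2.imwrite(f'pics/{f}.png',im[:,:,::-1]);np.savez(f'pics/{f}.npz',vfov=p['vfov'],cx=p['cx'],cy=p['cy'],T=p['cam_to_world']);return im
def ray(f,uv):
    p=np.load(f'pics/{f}.npz');F=192/np.tan(np.radians(p['vfov'])/2);T=p['T']
    d=np.array([(uv[0]-p['cx'])/F,(uv[1]-p['cy'])/F,1]);return T[:3,3],T[:3,:3]@d
def at(f,uv,z):
    o,d=ray(f,uv);return o+d*(z-o[2])/d[2]
def proj(f,P):
    p=np.load(f'pics/{f}.npz');F=192/np.tan(np.radians(p['vfov'])/2);T=p['T']
    c=(np.atleast_2d(P)-T[:3,3])@T[:3,:3];return np.c_[c[:,0]/c[:,2]*F+p['cx'],c[:,1]/c[:,2]*F+p['cy']]
E
python3 - <<'E'
from h import *
for n in ('scene','top'):
    snap(n,n+'0');p=np.load(f'pics/{n}0.npz');print(n,p['vfov'],p['cx'],p['cy'],p['T'].round(3))
print(arm.state(),getattr(arm,'grip_depth',None))
a=cv2.imread('pics/top0.png');cv2.imwrite('pics/top0b.png',cv2.resize(a,(800,600)))
E
```

```text
scene 56.66319449460399 255.7324439016661 191.55354183480773 [[ 0.667 -0.335  0.666 -0.243]
 [-0.745 -0.308  0.591 -0.863]
 [ 0.007 -0.89  -0.455  0.523]
 [ 0.     0.     0.     1.   ]]
top 45.33740404113513 256.94229951752976 188.72893921882664 [[-2.000e-03 -9.890e-01  1.470e-01  2.490e-01]
 [-1.000e+00  1.000e-03 -3.000e-03 -2.450e-01]
 [ 2.000e-03 -1.470e-01 -9.890e-01  1.598e+00]
 [ 0.000e+00  0.000e+00  0.000e+00  1.000e+00]]
{'t': 0.1, 'joint_pos': array([-1.18363177e+00,  1.24443937e-01,  1.65158194e+00, -7.74720046e-06,
        1.36751397e+00, -8.25857678e-02]), 'joint_vel': array([-3.42858122e-04,  9.49944406e-05, -3.14313468e-03, -3.94718977e-05,
       -6.04237099e-04, -3.76198526e-03]), 'tau': array([ 2.32087232e-04, -4.24929929e+01, -3.66653180e+01, -9.14030716e-05,
        3.88444198e-03,  1.41321664e-05]), 'tcp_pos': array([ 0.29399407, -0.57906868,  0.23014702]), 'orientation': array([-3.05346390e+00, -7.30671147e-01,  4.75487484e-04]), 'ft_force': array([0.08534585, 0.76467734, 0.28631955]), 'moment': array([-0.01273214, -0.00932454,  0.00060997]), 'gripper_force': 0.0, 'grip_width': 1.0003553330934412} 0.0187
```

View pics/top0b.png

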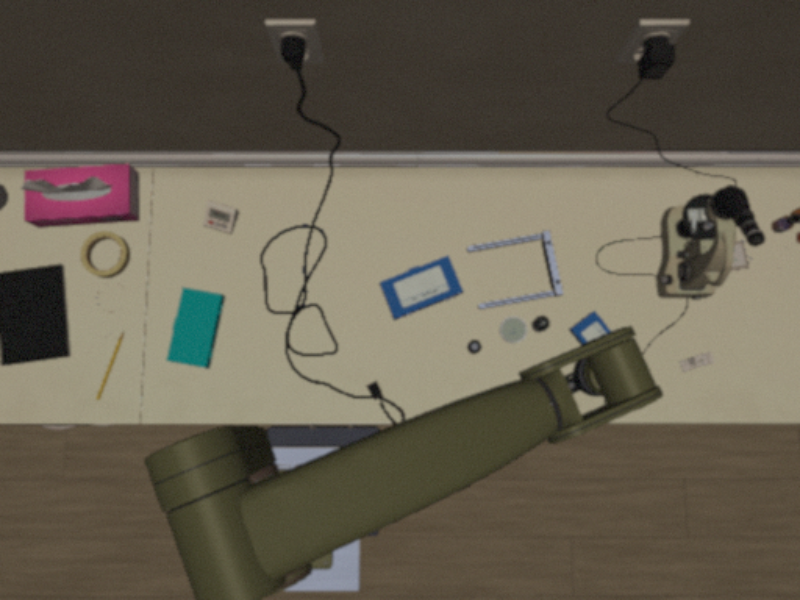

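View pics/scene0.png

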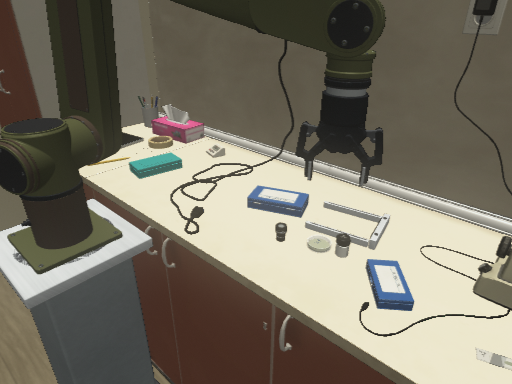

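The top view shows the large blue case at (421,287) and the bay's rails running from about x=470 to x=560 (800-wide picture). The smaller blue look-alike is at (592,330), next to the arm. In the scene view the case is at (278,200).

```bash
python3 - <<'E'
from h import *
s=.64
for n,uv,z in [('c1',(380,283),.034),('c2',(449,257),.034),('c3',(463,291),.034),('c4',(393,318),.034),('nearrail mouth',(480,306),.018),('near end',(555,296),.018),('far mouth',(468,248),.018),('far end',(545,237),.018),('eyep',(474,346),.04),('petri',(512,330),.015),('obj',(541,323),.049),('leadbox',(375,390),.01),('lead near',(300,310),.005)]:
    print(n,at('top0',(uv[0]*s,uv[1]*s),z).round(3))
from scipy.spatial.transform import Rotation as R
print(R.from_rotvec(arm.state()['orientation']).as_matrix().round(3))
p=viewer.camera_params('wrist');print(p['vfov'],p['cx'],p['cy'],p['cam_to_world'].round(3))
E
```

```text
c1 [ 0.508 -0.201  0.034]
c2 [ 0.566 -0.354  0.034]
c3 [ 0.49  -0.384  0.034]
c4 [ 0.43  -0.23   0.034]
nearrail mouth [ 0.459 -0.423  0.018]
near end [ 0.481 -0.59   0.018]
far mouth [ 0.59  -0.398  0.018]
far end [ 0.615 -0.572  0.018]
eyep [ 0.368 -0.406  0.04 ]
petri [ 0.405 -0.493  0.015]
obj [ 0.417 -0.551  0.049]
leadbox [ 0.274 -0.19   0.01 ]
lead near [ 0.452 -0.022  0.005]
[[ 0.892  0.453 -0.001]
 [ 0.453 -0.892  0.002]
 [ 0.    -0.002 -1.   ]]
70.76730221419875 257.45446253881664 192.42869792304774 [[ 0.453 -0.856 -0.248  0.356]
 [-0.891 -0.436 -0.124 -0.547]
 [-0.002  0.277 -0.961  0.373]
 [ 0.     0.     0.     1.   ]]
```

>>> {"api": "jog_arm", "payload": {"fingers": [0.08,0.08,0.08,0.08,0.08], "offset": [[0.036,-0.013,0],[0.036,-0.013,0],[0.036,-0.013,0],[0.036,-0.013,0],[0.036,-0.013,0]], "yaw": [0,0,0,0,0]}}

```text
t: 0.52
tcp_pos: [0.426, -0.4385, 0.2307]
orientation: [-3.055, -0.73, 0.001]
ft_force: [0.0, -0.3, 0.0]
grip_width: 0.936
gripper_force: 0.0
```

>>> {"api": "jog_arm", "payload": {"fingers": [0.08,0.08,0.08,0.08,0.08], "offset": [[0.036,-0.013,0],[0.036,-0.013,0],[0,0,0],[0,0,0],[0,0,0]], "yaw": [0,0,0.11,0.11,0.11]}}

```text
t: 0.93
tcp_pos: [0.4782, -0.3832, 0.2306]
orientation: [-3.133, -0.214, 0.001]
ft_force: [-0.5, 0.1, -0.8]
grip_width: 0.94
gripper_force: 0.0
```

```bash
python3 - <<'E'
from h import *
snap('wrist','w1');s=arm.state();print(s['t'],s['tcp_pos'],s['orientation'])
a=cv2.imread('pics/w1.png');cv2.imwrite('pics/w1b.png',cv2.resize(a,(800,600),interpolation=cv2.INTER_CUBIC))
E
```

```text
0.9833 [ 0.47793385 -0.38353031  0.23062318] [-3.13390946e+00 -2.07644886e-01  1.30013961e-03]
```

View pics/w1b.png

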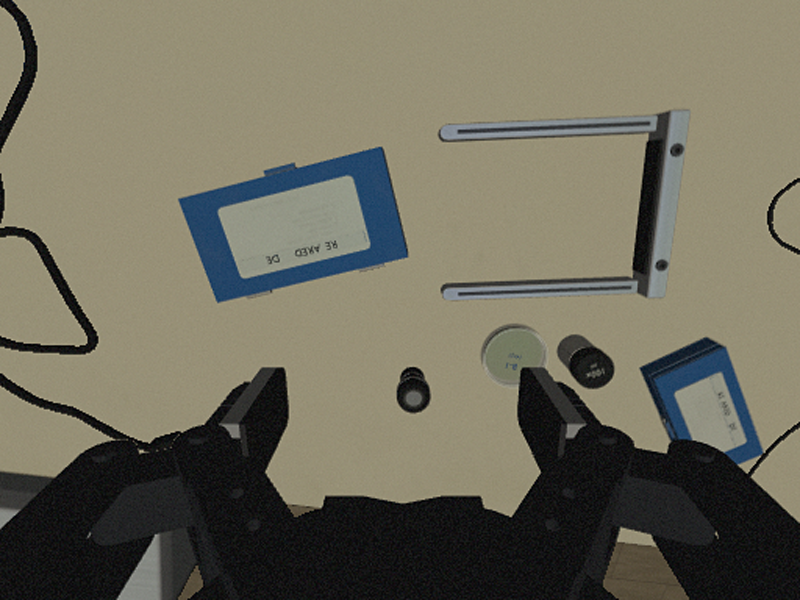

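The wrist view clearly shows the case, with top corners at (179,199), (382,148), (409,258) and (218,302). The rail fronts are at (440,132) and (442,292), and the stop is at about x=640–665. The eyepiece is at (413,390) and the petri dish at (514,353).

```bash
cat >> h.py <<'E'
def blob(f):
    a=cv2.imread(f'pics/{f}.png');hsv=cv2.cvtColor(a,cv2.COLOR_BGR2HSV)
    m=cv2.inRange(hsv,(100,110,30),(125,255,255));m=cv2.morphologyEx(m,cv2.MORPH_OPEN,np.ones((9,9)))
    c=max(cv2.findContours(m,cv2.RETR_EXTERNAL,cv2.CHAIN_APPROX_NONE)[0],key=cv2.contourArea)
    return cv2.convexHull(c)[:,0].astype(float)
from scipy.optimize import least_squares
def fitcase(f,bay,z=.034,p0=(-.12,-.01,-.23)):
    # fit full box silhouette (hull) to blob; returns bay-frame x,y,yaw
    H=blob(f);o,th=bay;R=lambda t:np.array([[np.cos(t),-np.sin(t)],[np.sin(t),np.cos(t)]])
    c=np.array([(x,y,zz) for x in(-.082,.082) for y in(-.044,.044) for zz in(0,z)])
    dense=lambda h:np.concatenate([np.linspace(h[i],h[(i+1)%len(h)],30) for i in range(len(h))])
    def pr(p):
        q=c.copy();q[:,:2]=q[:,:2]@R(p[2]).T+p[:2];w=q.copy();w[:,:2]=(q[:,:2]*[1,1])@R(th).T+o
        return cv2.convexHull(proj(f,w).astype(np.float32))
    D=dense(H)
    def r(p): h=pr(p);return [cv2.pointPolygonTest(h,(float(u),float(v)),True) for u,v in D]
    s=least_squares(r,p0,loss='soft_l1',diff_step=1e-4,x_scale=(.01,.01,.1));return s.x,np.abs(s.fun).mean()
E
python3 - <<'E'
from h import *
k=.64;w=lambda u,v,z:at('w1',(u*k,v*k),z)[:2]
far=np.array([w(445,142,.018),w(655,131,.018)]);near=np.array([w(446,284,.018),w(632,278,.018)])
print('far',far,'near',near)
for r in(far,near):d=r[1]-r[0];print('dir',np.arctan2(d[1],d[0]))
tf=w(438,133,.018);tn=w(441,292,.018);st=[w(660,140,.028),w(648,278,.028)]
print('tips',tf,tn,'stop',st)
th=np.mean([np.arctan2(*(r[1]-r[0])[::-1]) for r in(far,near)])
x=np.array([np.cos(th),np.sin(th)]);y=np.array([-x[1],x[0]])
yc=(far.mean(0)@y+near.mean(0)@y)/2;print('width',far.mean(0)@y-near.mean(0)@y,'tip x',tf@x,tn@x,'stop x',[s@x for s in st])
x0=(tf@x+tn@x)/2;o=x0*x+yc*y;print('bay o',o,'th',th)
for n,(u,v) in dict(TL=(179,199),TR=(382,148),BR=(409,258),BL=(218,302)).items():
    q=w(u,v,.034)-o;print(n,q@x,q@y)
print(fitcase('w1',(o,th)),blob('w1').min(0),blob('w1').max(0))
for n,u,v,z in[('eye',413,375,0.03),('petri',514,353,.012)]:
    q=w(u,v,z)-o;print(n,q@x,q@y)
E
```

```text
far [[ 0.57867434 -0.40271856]
 [ 0.60917365 -0.56455332]] near [[ 0.4648203  -0.42258891]
 [ 0.49204633 -0.58057142]]
dir -1.384521561985693
dir -1.4001369472917065
tips [ 0.58447551 -0.39617685] [ 0.45714648 -0.41946073] stop [array([ 0.60171643, -0.56491281]), array([ 0.49542348, -0.58801904])]
width 0.11684182664213105 tip x 0.49364115931943636 0.4939516137015425 stop x [np.float64(0.6627577106515304), np.float64(0.6666276866067076)]
bay o [ 0.52088154 -0.40780606] th -1.3923292546386996
TL -0.20486374121399328 0.023315268231085592
TR -0.044034837555564456 0.054308945553038675
BR -0.02670694000162217 -0.030767849148771852
BL -0.1880155550436525 -0.061464556209605045
(array([-0.11734151, -0.00312618,  0.19782298]), np.float64(0.7757375839023797)) [117.  96.] [258. 191.]
eye -0.027005785003276644 -0.13717034517333151
petri 0.067114785515681 -0.1275306995724117
```

>>> {"api": "jog_arm", "payload": {"fingers": [0,0,0,0,0], "offset": [[0,0,0],[-0.0155,-0.036,0],[-0.0155,-0.036,0],[-0.0155,-0.036,0],[-0.0155,-0.036,0]], "yaw": [-0.046,0,0,0,0]}}

```text
t: 1.4
tcp_pos: [0.3889, -0.253, 0.2303]
orientation: [-3.126, -0.294, 0.002]
ft_force: [0.1, 0.6, 0.0]
grip_width: 0.224
gripper_force: 0.0
```

>>> {"api": "jog_arm", "payload": {"fingers": [0,0,0], "offset": [[0,0,0],[0,0,0],[0,0,0]], "yaw": [0,0,0]}}

```text
t: 1.65
tcp_pos: [0.3903, -0.2545, 0.2317]
orientation: [3.127, 0.293, 0.001]
ft_force: [0.0, -0.5, -0.5]
grip_width: 0.002
gripper_force: 0.0
```

```bash
cat >> h.py <<'E'
O=np.array([.52088,-.40781]);TH=-1.3923
def tcpbay():
    s=arm.state();d=s['tcp_pos'][:2]-O;x=np.array([np.cos(TH),np.sin(TH)]);y=np.array([-x[1],x[0]]);r=s['orientation']
    return 't',round(s['t'],2),'bay',round(d@x,4),round(d@y,4),'z',round(s['tcp_pos'][2],4),'toolx-vs-bayy',round(2*np.arctan2(-r[1],-r[0])-(TH+np.pi/2),4)
E
python3 - <<'E'
from h import *
snap('wrist','w2');print(tcpbay())
for z in(.028,.034,.040):print(z,*[fitcase(f,(O,TH),z,(-.117,-.003,.198)) for f in('w1','w2')])
a=cv2.imread('pics/w2.png');cv2.imwrite('pics/w2b.png',cv2.resize(a,(800,600),interpolation=cv2.INTER_CUBIC))
E
```

```text
('t', 1.7, 'bay', np.float64(-0.1735), np.float64(-0.101), 'z', np.float64(0.2318), 'toolx-vs-bayy', np.float64(-6.2752))
0.028 (array([-0.11865995, -0.00340506,  0.19627433]), np.float64(0.5392417733601815)) (array([-0.11613937, -0.0018915 ,  0.19315252]), np.float64(0.6299962487178772))
0.034 (array([-0.11734537, -0.00312401,  0.19778799]), np.float64(0.7754504000423202)) (array([-0.11761518, -0.00213584,  0.19523893]), np.float64(0.5726722972563236))
0.04 (array([-0.11653084, -0.00322071,  0.19944476]), np.float64(1.6100672960174935)) (array([-0.11987669, -0.00239307,  0.19529322]), np.float64(1.1843611039618287))
```

View pics/w2b.png

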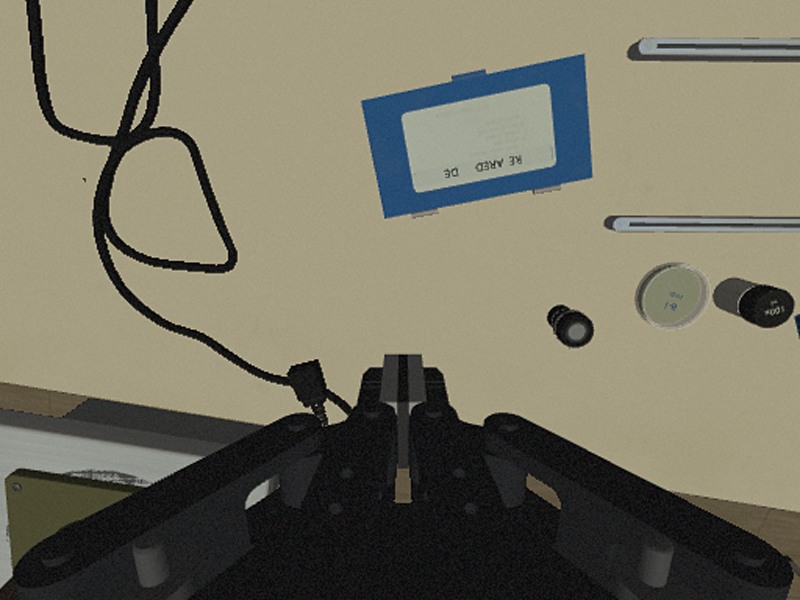

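The second view agrees with the first. The case is centred at bay (-0.117, -0.003) with yaw 0.196. Nothing is under the shut fingers, and the lead's plug at (305,380) is well clear.

>>> {"api": "jog_arm", "payload": {"fingers": [0,0,0,0,0], "offset": [[0,-0.005,0.04],[0,0,0.04],[0,0,0.04],[0,0,0.04],[0,0,0.03]], "yaw": [0,0,0,0,0]}}

```text
t: 2.12
tcp_pos: [0.3887, -0.2494, 0.0381]
orientation: [-3.126, -0.291, 0.003]
ft_force: [-0.1, -0.5, -0.7]
grip_width: 0.002
gripper_force: 0.0
```

>>> {"api": "jog_arm", "payload": {"fingers": [0,0,0,0], "offset": [[0,0,0.018],[0,0,0.01],[0,0,0],[0,0,0]], "yaw": [0,0,0,0]}}

```text
t: 2.45
tcp_pos: [0.39, -0.2502, 0.0136]
orientation: [3.128, 0.291, 0.0]
ft_force: [-0.2, 0.2, 0.0]
grip_width: 0.003
gripper_force: 0.0
```

```bash
python3 - <<'E'
from h import *
print(tcpbay(),arm.state()['ft_force'])
E
```

```text
('t', 2.45, 'bay', np.float64(-0.1783), np.float64(-0.1009), 'z', np.float64(0.0136), 'toolx-vs-bayy', np.float64(-6.2761)) [-0.18401353  0.18492605  0.0464296 ]
```

>>> {"api": "jog_arm", "payload": {"fingers": [0,0,0,0,0], "offset": [[0.015,0,0],[0.01,0,0],[0.005,0,0],[0.004,0,0],[0.004,0,0]], "yaw": [0,0,0,0,0]}}

```text
t: 2.87
tcp_pos: [0.4273, -0.2426, 0.0142]
orientation: [3.127, 0.292, 0.001]
ft_force: [-1.0, -0.1, 0.6]
grip_width: 0.002
gripper_force: 0.5
```

>>> {"api": "jog_arm", "payload": {"fingers": [0,0,0,0,0], "offset": [[0.004,0,0],[0.003,0,0],[0.002,0,0],[0,0,0],[0,0,0]], "yaw": [0,0,0,0,0]}}

```text
t: 3.28
tcp_pos: [0.4356, -0.2407, 0.0133]
orientation: [3.128, 0.291, 0.0]
ft_force: [-0.8, -1.2, -0.3]
grip_width: 0.004
gripper_force: 0.0
```

```bash
python3 - <<'E'
from h import *
print(tcpbay());snap('wrist','w3');print(fitcase('w3',(O,TH),.034,(-.117,-.003,.1)),blob('w3').min(0),blob('w3').max(0))
E
```

```text
('t', 3.28, 'bay', np.float64(-0.1796), np.float64(-0.0543), 'z', np.float64(0.0133), 'toolx-vs-bayy', np.float64(-6.2758))
(array([-0.11498122,  0.00608637,  0.07809699]), np.float64(4.927257382352788)) [212.  20.] [511. 238.]
```

>>> {"api": "jog_arm", "payload": {"fingers": [0,0,0,0,0], "offset": [[-0.02,0,0],[0,0,-0.04],[0,0,-0.04],[0,0,-0.04],[0,0,-0.04]], "yaw": [0,0,0,0,0]}}

```text
t: 3.75
tcp_pos: [0.4152, -0.2442, 0.1749]
orientation: [-3.128, -0.291, 0.0]
ft_force: [1.4, -1.2, -0.6]
grip_width: -0.002
gripper_force: 0.0
```

>>> {"api": "jog_arm", "payload": {"fingers": [0.05,0.05,0.05,0.05,0.05], "offset": [[0.02,-0.02,-0.03],[0.02,-0.02,0],[0.02,-0.02,0],[0.016,-0.02,0],[0,-0.01,0]], "yaw": [0,0,0,0.12,0.12]}}

```text
t: 4.17
tcp_pos: [0.4765, -0.1397, 0.2038]
orientation: [-3.14, 0.091, -0.003]
ft_force: [-0.2, -0.6, -0.0]
grip_width: 0.586
gripper_force: 0.0
```

>>> {"api": "jog_arm", "payload": {"fingers": [0.05,0.05,0.05,0.05,0.05], "offset": [[0,0,0],[0,0,0],[0,0,0],[0,0,0],[0,0,0]], "yaw": [0.12,0.12,0.12,0.12,0.12]}}

```text
t: 4.58
tcp_pos: [0.4749, -0.1417, 0.2032]
orientation: [-2.972, 1.018, -0.0]
ft_force: [-0.9, -0.3, -0.9]
grip_width: 0.586
gripper_force: 0.0
```

>>> {"api": "jog_arm", "payload": {"fingers": [0.05,0.05,0.05,0.05,0.05], "offset": [[0,0,0],[0,0,0],[0,0,0],[0,0,0],[0,0,0]], "yaw": [0.12,0.12,0.12,0.12,0.12]}}

```text
t: 5.0
tcp_pos: [0.4749, -0.1418, 0.2032]
orientation: [-2.538, 1.851, -0.0]
ft_force: [0.1, 0.3, 0.1]
grip_width: 0.581
gripper_force: 0.0
```

>>> {"api": "jog_arm", "payload": {"fingers": [0.05,0.05,0.05], "offset": [[0,0,0],[0,0,0],[0,0,0]], "yaw": [0.12,0,0]}}

```text
t: 5.25
tcp_pos: [0.475, -0.1418, 0.2033]
orientation: [-2.431, 1.989, -0.0]
ft_force: [-0.5, -0.9, -0.5]
grip_width: 0.586
gripper_force: 0.0
```

```bash
python3 - <<'E'
from h import *
print(tcpbay(),arm.state()['joint_pos'][5]);snap('wrist','w4');print(fitcase('w4',(O,TH),.034,(-.117,.003,.08)),blob('w4').min(0),blob('w4').max(0))
a=cv2.imread('pics/w4.png');cv2.imwrite('pics/w4b.png',cv2.resize(a,(800,600),interpolation=cv2.INTER_CUBIC))
E
```

```text
('t', 5.25, 'bay', np.float64(-0.2699), np.float64(0.002), 'z', np.float64(0.2033), 'toolx-vs-bayy', np.float64(-1.5499)) 2.5436560740631875
(array([-0.11470951,  0.00499994,  0.07133498]), np.float64(2.223194092419812)) [212.   0.] [299. 113.]
```

View pics/w4b.png

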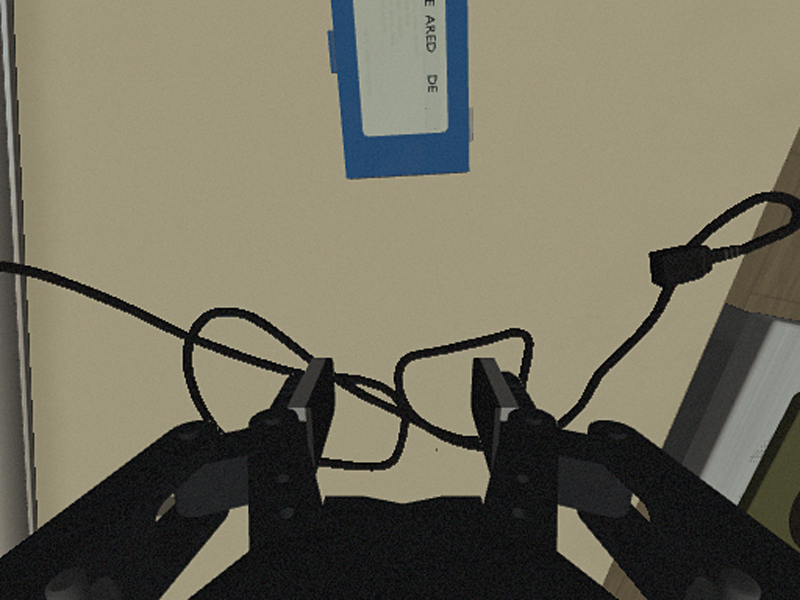

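The trailing edge of the case shows at (347,180)–(469,171), and the tops of the lead's loops are at about (235,310) and (515,330). I'll work out both positions in the bay frame.

```bash
python3 - <<'E'
from h import *
x=np.array([np.cos(TH),np.sin(TH)]);y=np.array([-x[1],x[0]])
for n,u,v,z in[('farTr',347,180,.034),('nearTr',469,171,.034),('farside',331,0,.034),('nearside',467,0,.034),('leadL',235,310,.004),('leadR',515,330,.004),('leadmid',345,375,.004),('fingL',300,360,.19),('fingR',475,360,.19)]:
    q=at('w4',(u*.64,v*.64),z)[:2]-O;print(n,(q@x).round(4),(q@y).round(4))
E
```

```text
farTr -0.2019 0.0415
nearTr -0.1939 -0.0447
farside -0.0916 0.0501
nearside -0.0897 -0.0366
leadL -0.3103 0.142
leadR -0.3231 -0.0974
leadmid -0.3688 0.0496
fingL -0.2708 0.0417
fingR -0.2693 -0.0285
```

>>> {"api": "jog_arm", "payload": {"fingers": [0.05,0.05,0.05,0.05,0.05], "offset": [[0,0,0],[0.015,0,0.04],[0.013,0,0.04],[0,0,0.04],[0,0,0.04]], "yaw": [0.021,0,0,0,0]}}

```text
t: 5.72
tcp_pos: [0.4803, -0.1696, 0.0437]
orientation: [-2.407, 2.018, -0.003]
ft_force: [0.4, -0.2, 0.0]
grip_width: 0.587
gripper_force: 0.0
```

>>> {"api": "jog_arm", "payload": {"fingers": [0.05,0.05,0.05,0.05], "offset": [[0,0,0.02],[0,0,0.012],[0,0,0],[0,0,0]], "yaw": [0,0,0,0]}}

```text
t: 6.05
tcp_pos: [0.4804, -0.169, 0.0132]
orientation: [-2.408, 2.018, -0.001]
ft_force: [0.3, -0.1, 0.5]
grip_width: 0.587
gripper_force: 0.0
```

```bash
python3 - <<'E'
from h import *
print(tcpbay(),arm.state()['ft_force'])
E
```

```text
('t', 6.05, 'bay', np.float64(-0.2422), np.float64(0.0025), 'z', np.float64(0.0132), 'toolx-vs-bayy', np.float64(-1.5734)) [ 0.26086472 -0.05346704  0.50403057]
```

>>> {"api": "jog_arm", "payload": {"fingers": [0.05,0.05,0.05,0.05,0.05], "offset": [[0.015,0,0],[0.008,0,0],[0.004,0,0],[0.004,0,0],[0.004,0,0]], "yaw": [0,0,0,0,0]}}

```text
t: 6.47
tcp_pos: [0.4867, -0.204, 0.0136]
orientation: [-2.406, 2.018, -0.002]
ft_force: [-0.1, 2.0, 1.3]
grip_width: 0.585
gripper_force: 0.8
```

>>> {"api": "jog_arm", "payload": {"fingers": [0.05,0.05,0.05,0.05,0.05], "offset": [[0.004,0,0],[0.004,0,0],[0.003,0,0],[0,0,0],[0,0,0]], "yaw": [0,0,0,0,0]}}

```text
t: 6.88
tcp_pos: [0.4878, -0.2144, 0.0125]
orientation: [2.407, -2.018, -0.0]
ft_force: [0.4, 0.2, -0.9]
grip_width: 0.582
gripper_force: 0.0
```

```bash
python3 - <<'E'
from h import *
print(tcpbay())
for n in('wrist','top','scene'):
    snap(n,n[0]+'5')
    try:print(n,fitcase(n[0]+'5',(O,TH),.034,(-.105,.004,.03)),blob(n[0]+'5').min(0),blob(n[0]+'5').max(0))
    except Exception as e:print(n,e)
a=cv2.imread('pics/w5.png');b=cv2.imread('pics/t5.png')[110:250,200:400];cv2.imwrite('pics/w5b.png',cv2.resize(a,(800,600),interpolation=cv2.INTER_CUBIC))
E
```

```text
('t', 6.88, 'bay', np.float64(-0.1962), np.float64(0.0018), 'z', np.float64(0.0125), 'toolx-vs-bayy', np.float64(4.7094))
wrist (array([-0.10140972,  0.00253848,  0.03699539]), np.float64(4.446049160712245)) [139.   0.] [363. 238.]
top max() iterable argument is empty
scene max() iterable argument is empty
```

View pics/w5b.png

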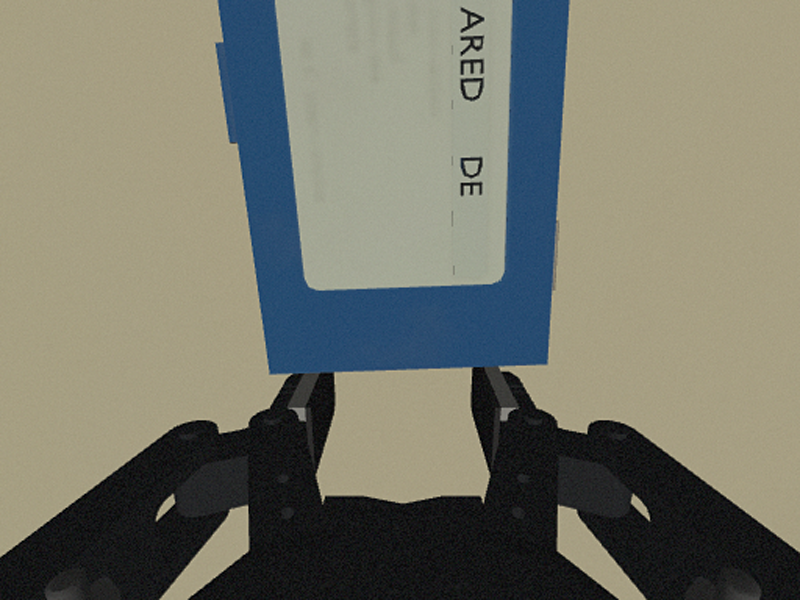

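The fingers now bear on the trailing end, whose corners are at (270,373) and (547,364), and it is nearly square.

```bash
cat >> h.py <<'E'
def bayxy(f,u,v,z):
    x=np.array([np.cos(TH),np.sin(TH)]);y=np.array([-x[1],x[0]]);q=at(f,(u,v),z)[:2]-O;return np.round([q@x,q@y],4)
E
python3 - <<'E'
from h import *
for uv in((270,373),(547,364),(221,0),(570,0)):print(bayxy('w5',uv[0]*.64,uv[1]*.64,.034))
E
```

```text
[-0.185   0.0421]
[-0.1821 -0.0449]
[-0.0836  0.0452]
[-0.0838 -0.0415]
```

>>> {"api": "jog_arm", "payload": {"fingers": [0.05,0.05,0.05,0.05,0.05], "offset": [[0.004,0,0],[0.003,0,0],[0.002,0,0],[0,0,0],[0,0,0]], "yaw": [0,0,0,0,0]}}

```text
t: 7.45
tcp_pos: [0.4896, -0.2233, 0.0127]
orientation: [2.407, -2.018, 0.001]
ft_force: [-0.7, -0.2, 0.5]
grip_width: 0.586
gripper_force: 0.0
```

```bash
python3 - <<'E'
from h import *
print(tcpbay());snap('wrist','w6');snap('top','t6');snap('scene','s6')
a=cv2.imread('pics/w6.png')[:260];b=cv2.imread('pics/s6.png')[120:300,200:440];a=cv2.resize(a,(800,406))
cv2.imwrite('pics/c6.png',np.vstack([cv2.resize(a,(394,200)),cv2.resize(b,(394,296))]).repeat(1,0))
c=cv2.resize(cv2.imread('pics/w6.png'),(480,360));d=cv2.resize(b,(320,240));e=np.zeros((360,800,3),np.uint8);e[:,:480]=c;e[:240,480:]=d;cv2.imwrite('pics/c6.png',e)
E
```

```text
('t', 7.45, 'bay', np.float64(-0.1871), np.float64(0.002), 'z', np.float64(0.0127), 'toolx-vs-bayy', np.float64(4.7093))
```

View pics/c6.png

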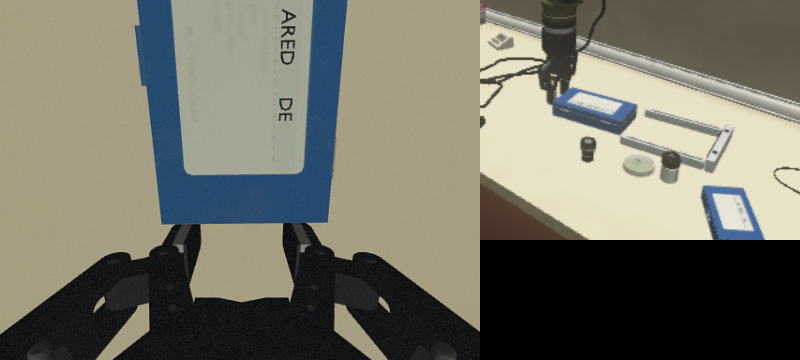

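The case is now square to the lane, with its trailing edge at (162,223)–(330,222) in the left part of the picture. Both rails are visible with clear gaps in the scene crop, so I'll push it in.

>>> {"api": "jog_arm", "payload": {"fingers": [0.05,0.05,0.05,0.05,0.05], "offset": [[0.005,0,0],[0.008,0,0],[0.008,0,0],[0.008,0,0],[0.008,0,0]], "yaw": [0,0,0,0,0]}}

```text
t: 8.02
tcp_pos: [0.496, -0.2604, 0.0126]
orientation: [2.407, -2.018, -0.0]
ft_force: [-0.2, 2.3, -0.4]
grip_width: 0.588
gripper_force: 0.5
```

>>> {"api": "jog_arm", "payload": {"fingers": [0.05,0.05,0.05,0.05,0.05], "offset": [[0.007,0,0],[0.005,0,0],[0.003,0,0],[0.001,0,0],[0,0,0]], "yaw": [0,0,0,0,0]}}

```text
t: 8.43
tcp_pos: [0.4989, -0.2756, 0.0128]
orientation: [2.407, -2.018, 0.001]
ft_force: [-0.1, 0.1, -0.3]
grip_width: 0.585
gripper_force: 0.0
```

```bash
python3 - <<'E'
from h import *
print(tcpbay());snap('wrist','w7');snap('top','t7');snap('scene','s7')
c=cv2.resize(cv2.imread('pics/w7.png'),(400,300));d=cv2.resize(cv2.imread('pics/t7.png')[130:210,250:380],(400,246),interpolation=cv2.INTER_CUBIC);f=cv2.resize(cv2.imread('pics/s7.png')[160:270,230:410],(400,244),interpolation=cv2.INTER_CUBIC)
e=np.zeros((560,800,3),np.uint8);e[:300,:400]=c;e[:246,400:]=d;e[300:544,:400]=f;cv2.imwrite('pics/c7.png',e)
E
```

```text
('t', 8.43, 'bay', np.float64(-0.134), np.float64(0.0018), 'z', np.float64(0.0128), 'toolx-vs-bayy', np.float64(4.7094))
```

View pics/c7.png

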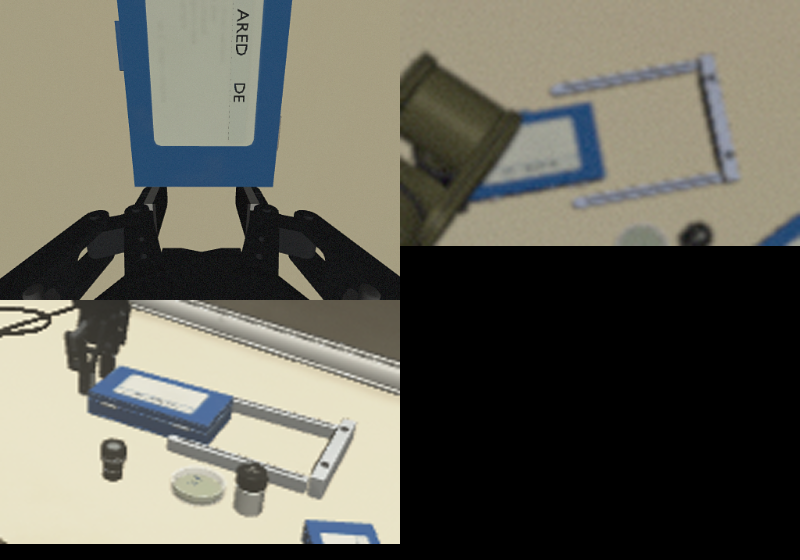

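In the top crop the leading corners are at (592,104) and (605,180). They lie between the rails' inner edges, which run (555,97)→(700,72) and (577,198)→(722,175).

```bash
python3 - <<'E'
from h import *
g=lambda X,Y,z:bayxy('t7',250+(X-400)/3.077,130+Y/3.077,z)
for n,X,Y,z in[('leadfar',592,104,.034),('leadnear',605,180,.034),('farfront',553,92,.018),('farback',700,67,.018),('nearfront',577,203,.018),('nearback',722,180,.018)]:print(n,g(X,Y,z))
print('w',[bayxy('w7',u*1.28,v*1.28,.034) for u,v in((135,187),(273,187),(117,0),(292,0))])
E
```

```text
leadfar [0.0411 0.041 ]
leadnear [ 0.0384 -0.0465]
farfront [0.0027 0.0655]
farback [0.1737 0.0641]
nearfront [ 0.0047 -0.0646]
nearback [ 0.171  -0.0682]
w [array([-0.1233,  0.0423]), array([-0.1234, -0.0449]), array([-0.0212,  0.0421]), array([-0.0215, -0.045 ])]
```

>>> {"api": "jog_arm", "payload": {"fingers": [0.05,0.05,0.05,0.05,0.05], "offset": [[0.006,0,0],[0.009,0,0],[0.01,0,0],[0.01,0,0],[0.01,0,0]], "yaw": [0,0,0,0,0]}}

```text
t: 9.0
tcp_pos: [0.5067, -0.3208, 0.0126]
orientation: [2.407, -2.018, 0.0]
ft_force: [0.3, 1.5, -0.1]
grip_width: 0.588
gripper_force: 0.5
```

>>> {"api": "jog_arm", "payload": {"fingers": [0.05,0.05,0.05,0.05,0.05], "offset": [[0.01,0,0],[0.009,0,0],[0.008,0,0],[0.006,0,0],[0.004,0,0]], "yaw": [0,0,0,0,0]}}

```text
t: 9.42
tcp_pos: [0.5132, -0.3568, 0.0127]
orientation: [-2.407, 2.019, -0.0]
ft_force: [-0.7, 2.0, 1.5]
grip_width: 0.588
gripper_force: 1.0
```

>>> {"api": "jog_arm", "payload": {"fingers": [0.05,0.05,0.05,0.05,0.05], "offset": [[0.004,0,0],[0.004,0,0],[0.004,0,0],[0.004,0,0],[0.004,0,0]], "yaw": [0,0,0,0,0]}}

```text
t: 9.83
tcp_pos: [0.5167, -0.3758, 0.0128]
orientation: [-2.408, 2.018, -0.0]
ft_force: [-0.9, 1.5, 0.4]
grip_width: 0.585
gripper_force: 0.9
```

>>> {"api": "jog_arm", "payload": {"fingers": [0.05,0.05,0.05,0.05,0.05], "offset": [[0.003,0,0],[0.003,0,0],[0.003,0,0],[0.002,0,0],[0.002,0,0]], "yaw": [0,0,0,0,0]}}

```text
t: 10.25
tcp_pos: [0.5188, -0.3886, 0.0127]
orientation: [-2.408, 2.018, 0.0]
ft_force: [-0.1, 1.8, 0.8]
grip_width: 0.585
gripper_force: 0.9
```

```bash
python3 - <<'E'
from h import *
print(tcpbay(),arm.state()['ft_force'])
E
```

```text
('t', 10.25, 'bay', np.float64(-0.0192), np.float64(0.0014), 'z', np.float64(0.0127), 'toolx-vs-bayy', np.float64(-1.5737)) [-0.0508075   1.81125295  0.81033253]
```

>>> {"api": "jog_arm", "payload": {"fingers": [0.05,0.05,0.05,0.05,0.05], "offset": [[0.002,0,0],[0.002,0,0],[0.002,0,0],[0.002,0,0],[0.002,0,0]], "yaw": [0,0,0,0,0]}}

```text
t: 10.67
tcp_pos: [0.5206, -0.3984, 0.0127]
orientation: [2.408, -2.018, -0.0]
ft_force: [-0.4, 1.8, 1.2]
grip_width: 0.583
gripper_force: 0.9
```

>>> {"api": "jog_arm", "payload": {"fingers": [0.05,0.05,0.05], "offset": [[0.001,0,0],[0.001,0,0],[0.001,0,0]], "yaw": [0,0,0]}}

```text
t: 10.92
tcp_pos: [0.5211, -0.4013, 0.0127]
orientation: [-2.408, 2.018, 0.0]
ft_force: [0.1, 1.5, 1.5]
grip_width: 0.583
gripper_force: 0.9
```

>>> {"api": "jog_arm", "payload": {"fingers": [0.05,0.05], "offset": [[0.001,0,0],[0.001,0,0]], "yaw": [0,0]}}

```text
t: 11.08
tcp_pos: [0.5213, -0.4024, 0.0126]
orientation: [-2.407, 2.018, 0.003]
ft_force: [-1.7, 6.9, 5.2]
grip_width: 0.586
gripper_force: 3.8
```

>>> {"api": "jog_arm", "payload": {"fingers": [0.05,0.05], "offset": [[0.0005,0,0],[0,0,0]], "yaw": [0,0]}}

```text
t: 11.25
tcp_pos: [0.5213, -0.4024, 0.0126]
orientation: [-2.407, 2.017, 0.004]
ft_force: [-0.9, 6.1, 4.0]
grip_width: 0.586
gripper_force: 3.2
```

```bash
python3 - <<'E'
from h import *
print(tcpbay(),arm.state()['ft_force'],arm.state()['moment']);snap('wrist','w8');snap('scene','s8')
c=cv2.resize(cv2.imread('pics/w8.png'),(800,600),interpolation=cv2.INTER_CUBIC)[:420];f=cv2.resize(cv2.imread('pics/s8.png')[180:260,270:410],(315,180),interpolation=cv2.INTER_CUBIC)
e=np.zeros((600,800,3),np.uint8);e[:420]=c;e[420:,:315]=f;cv2.imwrite('pics/c8.png',e)
E
```

```text
('t', 11.25, 'bay', np.float64(-0.0052), np.float64(0.0013), 'z', np.float64(0.0126), 'toolx-vs-bayy', np.float64(-1.5737)) [-0.89421903  6.05451063  3.96816185] [0.94241594 0.21352626 0.01024902]
```

View pics/c8.png

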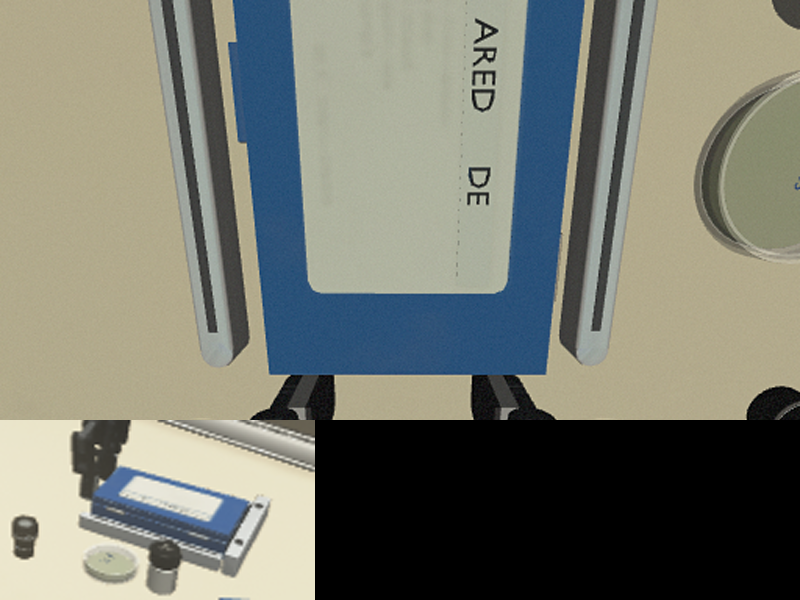

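The case is home. Its trailing edge (268–548, 375) is level, there are clear gaps to both rails, and the push force rose at the expected stop position. Now I'll back off straight and lift.

>>> {"api": "jog_arm", "payload": {"fingers": [0.05,0.05,0.05,0.05,0.05], "offset": [[-0.003,0,0],[-0.015,0,0],[-0.025,0,0],[-0.02,0,-0.03],[0,0,-0.04]], "yaw": [0,0,0,0,0]}}

```text
t: 11.77
tcp_pos: [0.5065, -0.3364, 0.0773]
orientation: [2.409, -2.016, -0.019]
ft_force: [1.0, -0.1, -0.0]
grip_width: 0.585
gripper_force: 0.0
```

>>> {"api": "jog_arm", "payload": {"fingers": [0.05,0.05,0.05,0.05,0.05], "offset": [[0,0,-0.04],[0,0,-0.04],[0,0,-0.04],[0,0,0],[0,0,0]], "yaw": [0,0,0,0,0]}}

```text
t: 12.18
tcp_pos: [0.5123, -0.3434, 0.2073]
orientation: [2.407, -2.018, 0.014]
ft_force: [-0.6, -0.5, -0.2]
grip_width: 0.584
gripper_force: 0.0
```

```bash
python3 - <<'E'
from h import *
print(tcpbay());snap('wrist','w9');snap('scene','s9')
c=cv2.resize(cv2.imread('pics/w9.png'),(800,600),interpolation=cv2.INTER_CUBIC)
cv2.imwrite('pics/c9.png',c)
E
```

```text
('t', 12.18, 'bay', np.float64(-0.0649), np.float64(0.003), 'z', np.float64(0.2073), 'toolx-vs-bayy', np.float64(4.7094))
```

View pics/c9.png

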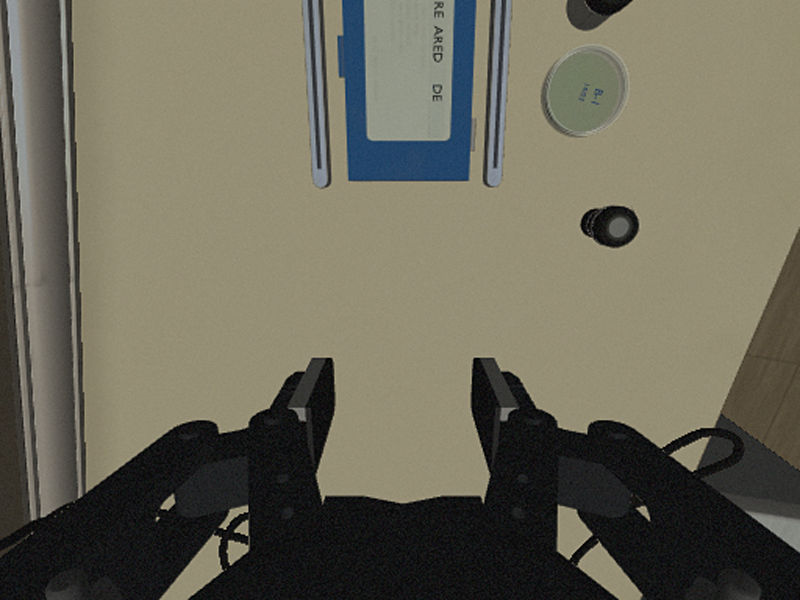

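The case sits square between the rails, with its trailing edge at (348–470, 181) and even gaps on both sides. The bystanders haven't moved and the gripper is clear of everything.

```bash
python3 -c "
from bench import arm
print(arm.sign_off())"
```

```text
the job is handed in; nothing more can be done
None
```

The blue slide case is in its bay, square against the stop with clear gaps to both rails in the last picture, and I handed the job in at about 12 s of the 54 s allowed; no verdict came back.

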